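# Wake and zero the bench scale under a dish

## Robot

A 7-joint arm with a two-finger parallel gripper is mounted at the origin on a cart in front of the work surface, level with it; the furniture and walls round the work are solid. World frame = base frame: x ahead of the robot, y to its left, z up, the work surface at z = 0. Lengths are in m, angles in rad, forces in N, time in s.
With the tool pointing down it reaches from about 0.35 to 0.9 m from the base axis. Payload 8.1 kg.
Tool frame: the origin (TCP) lies midway between the tips of the shut fingers; the grasp point (between the pads) lies arm.grip_point_offset behind it (arm.grip_point_offset is the distance from the TCP to the grasp point, in m); y points along the fingers, z is the direction in which the jaws open and shut, and the axes are right-handed (so a half turn about y gives the same grasp; the last joint's range is limited). The gripper opens to 92 mm and grips with 3 to 60 N. Pads are 19 mm wide; open, the fingers measure 130 mm over their backs; the gripper's body (75 mm by 190 mm) begins 47 mm behind the grasp point.
Start: joints at [0.999, 0.434, 0.025, 1.573, -0.012, 1.134, -0.075], TCP at [0.282, -0.558, 0.194] pointing down, gripper open.
Joint ranges: [-2.62, 2.62], [-0.44, 2.09], [-1.27, 1.32], [0.08, 2.57], [-1.32, 4.46], [0.12, 2], [-2.74, 2.74]. Speed limits (rad/s): [2.22, 2.22, 3.01, 3.01, 3.14, 3.14, 3.14].

## Interface

Orientations are given as a rotation vector (axis times angle).
In Python, from cell import arm, get_image, camera_info gives the robot as it stands.
- The arm moves only by the tool carry_out, never from a script. Its argument "steps" is one flat list of numbers, 5 for each row, row after row: the opening, from 0 (shut) to 1 (fully open), then the shift along the world's x, y, z in units of 0.1 m (1.0 is 0.1 m), then the turn about the world's z in units of 45 degrees (1.0 is 45 degrees). In form: [hand, dx, dy, dz, spin, hand, dx, dy, dz, spin, ...]. A call has 1 to 12 rows; each row is the pose to reach, as a shift and turn from the pose commanded when the call began; what a row does not reach only later rows make up. A row lasts 1/10 s, in which the tool goes at most 50 mm and 8.59 degrees, less where a joint would pass 70% of its speed; a pose out of reach is approached as far as the arm can. A call with a number of a shift or a turn outside -1 to 1 is refused whole. A call with a gripper value outside its range is refused whole. The fingers move at their own pace and stop on an object; "grip_force" is the grip in N (left out, the last holds). Time passes only in rows, so rows that repeat a pose let the fingers close. It gives the time, the measured TCP pose, the force and the opening at its end, in the units of the state.
- arm.observe(): the state, without advancing time (a new reading comes with each control period).
- get_image(name): name is "side" or "top" or "wrist"; returns (picture, depth): 480x640x3 uint8, red, green, blue; 480x640 float32, m along the optical axis (not along the pixel's ray), 0 where there is no reading.
- camera_info(name): a dict with "fovy" (degrees; the focal length in pixels is half the picture's height over the tangent of half this angle, whatever the lens; pixels are square), "cx", "cy" (the principal point, pixels), "R" (3x3) and "t" (3): a world point X has camera coordinates R X + t; the wrist camera has in their place "tool_from_camera" (4x4, takes a point from camera to tool coordinates, whose origin is the TCP and whose axes are the tool frame's). Camera axes: x right, y down, z forward; pixel columns grow to the right and rows downward; lengths in m; the calibration is good to about 2 mm. A picture is of the moment at which its call begins: read the wrist's pose just before it. camera_info takes no time and is no camera call.
- arm.sign_off(): hands the job in, once; it reports no verdict.
The state is a dict: "clock": time; "joints": joint angles; "dq": joint speeds; "joint_efforts": joint torques, N m; "position": TCP position; "ee_rot": TCP orientation; "force": force on the tool from outside, world axes, zero at the start; "ft_torque": the same for the moment, N m; "width": opening from 0.0 (shut) to 1.0 (fully open).
Only numpy, scipy, OpenCV 4.12 (cv2) and the standard library are available. Lean on these libraries where they do the work, as an engineer would, in place of code of your own. Each camera call takes 0.05 s, during which the arm holds its last target. There are 200 camera calls.

## Task

The bench scale has an empty dish standing on its pan. Wake it by pressing the round key well down with the fingertips, let that key come back up, then zero it by pressing the long bar-shaped key the same way, and withdraw. Press gently, with no more than light force; leave the square key, the casing and the pan alone, and do not shift or lift the dish or any of the loose things standing about.

Things in the scene. Friction and masses are not known exactly. Their poses are not given: they have to be found in the camera images.
- scale: bench scale, fixed to the worktop: grey casing 230 mm deep (its x) by 190 mm wide (its y), top 42 mm above the worktop; origin under its centre on the worktop. The keys are along its front (-x) edge, a dark display strip lies behind them, and a round steel pan 116 mm across, top 50 mm high, is centred 45 mm behind the origin (+x)
- round_key_face (a point): the round black key, 20 mm across. The point is the centre of its top face, 54 mm above the worktop and 12 mm above the casing when up; z is up, x and y are the scale's own x and y. The three keys stand in a row along the scale's y, 60 mm apart centre to centre, 82 mm to the front of the scale's centre; which key is in which place varies
- bar_key_face (a point): the long bar-shaped black key, 16 mm (x) by 40 mm (y). The point is the centre of its top face, 54 mm above the worktop and 12 mm above the casing when up; z is up, x and y are the scale's own x and y. The three keys stand in a row along the scale's y, 60 mm apart centre to centre, 82 mm to the front of the scale's centre; which key is in which place varies
- square_key_face (a point): the square black key, 18 mm by 18 mm, not to be pressed. The point is the centre of its top face, 54 mm above the worktop and 12 mm above the casing when up; z is up, x and y are the scale's own x and y. The three keys stand in a row along the scale's y, 60 mm apart centre to centre, 82 mm to the front of the scale's centre; which key is in which place varies
- round_key (a joint): travel of the round key in m: 0 at rest, grows as it goes down, 0.007 m is the bottom stop; it counts as pressed past 0.004. Its spring takes about 1 N to start, 3 N at 0.004 and 4 N at the stop, and brings it back up when let go
- bar_key (a joint): travel of the bar key in m: 0 at rest, grows as it goes down, 0.007 m is the bottom stop; it counts as pressed past 0.004. Its spring takes about 1 N to start, 3 N at 0.004 and 4 N at the stop, and brings it back up when let go
- square_key (a joint): travel of the square key in m: 0 at rest, grows as it goes down, 0.007 m is the bottom stop; it counts as pressed past 0.004. Its spring takes about 1 N to start, 3 N at 0.004 and 4 N at the stop, and brings it back up when let go
- dish: round ceramic dish with a cone in its middle, 68 mm across, 31 mm high, loose on the pan; origin at the centre of its underside, z up
- pot_wide: small copper-coloured lidded pot, 34 mm across, 38 mm high, loose on the worktop to the right of the scale; origin at the centre of its underside
- pot_tall: small brass lidded pot, 30 mm across, 44 mm high, loose on the worktop to the left of the scale; origin at the centre of its underside
- clamp: wooden ring clamp, 148 mm long (its y), 26 mm wide, 23 mm high, lying loose to the right of the scale; origin at the centre of its underside. Behind and above it hangs the fixed hood of the bench lamp, filling x 0.64 to 0.83, y below 0.19, z 0.39 to 0.50 in the world frame: swing the arm across in front of the hood (nearer the robot), not under it
- magnifier: folding loupe, 24 x 59 x 13 mm, lying loose; origin at the centre of its underside

How it is judged:
By the outcome, as a careful person would: the job done as asked, in the order asked, and still so for the second after the job is handed in, with the robot touching nothing.
It also fails if it takes over 48 s, if anything falls off the work surface, if the arm or the gripper's body presses on something with over 40 N, if the wrist force passes 120 N, or if a joint passes its speed limit or range.

## Working session

There is one attempt and no reset: what is moved stays moved. The work goes in short steps, Python scripts to look and compute and a tool call to move; the robot and the scene stay as the last step left them, time stands still between calls to the robot, and variables do not carry over. Pictures are saved under pics/ and viewed, about 8 in all and at most 12, crops included, and the job is handed in when it is done.

Besides the shell and the picture viewer there is one more tool, called after "Request:" as name(argument=value, ...) on one line, values as JSON. carry_out: Moves the arm, as the interface text tells. Shifts and turns lie within -1 to 1; 1 stands for 0.1 m of shift or 45 degrees of turn. Its arguments: {"type":"object","properties":{"steps":{"type":"array","items":{"type":"number"}},"grip_force":{"type":"number"}},"required":["steps"]}

```bash
mkdir -p pics
python3 - <<'E'
from cell import arm,get_image,camera_info
import cv2,numpy as np
s=arm.observe();print({k:np.round(v,3) for k,v in s.items()})
for n in("top","side"):
    im,d=get_image(n);cv2.imwrite(f"pics/{n}0.png",im[:,:,::-1]);np.savez(f"pics/{n}0.npz",im=im,d=d);print(n,camera_info(n))
print(camera_info("wrist"))
E
```

```text
{'clock': np.float64(0.0), 'joints': array([ 0.999,  0.435,  0.025,  1.574, -0.012,  1.134, -0.075]), 'dq': array([ 0.001, -0.002, -0.   , -0.   ,  0.   ,  0.002,  0.   ]), 'joint_efforts': array([ 0.0000e+00, -6.6784e+01,  9.8600e-01, -3.1446e+01, -6.0000e-02,
        4.3000e-02,  0.0000e+00]), 'position': array([ 0.282, -0.557,  0.193]), 'ee_rot': array([-0.469,  1.962, -1.959]), 'force': array([ 0.347,  1.038, -0.105]), 'ft_torque': array([ 0.03 , -0.016,  0.037]), 'width': np.float64(0.998)}
top {'fovy': 57.82090992033978, 'cx': 317.07625272507505, 'cy': 234.68577376410988, 'R': array([[ 2.06354796e-03, -9.99914855e-01, -1.28850224e-02],
       [-9.83975839e-01,  2.66962070e-04, -1.78301644e-01],
       [ 1.78289902e-01,  1.30464847e-02, -9.83891508e-01]]), 't': array([0.27536041, 0.5256233 , 0.8332637 ])}
side {'fovy': 51.27826630316161, 'cx': 316.13351172397523, 'cy': 239.17474821553307, 'R': array([[-0.98872923, -0.14968419, -0.00302509],
       [-0.07573701,  0.51750125, -0.85232409],
       [ 0.12914493, -0.84248863, -0.52300525]]), 't': array([ 0.58865674, -0.06430956,  1.21819824])}
{'fovy': 61.54128835243779, 'cx': 319.4587640969828, 'cy': 237.05452560673652, 'tool_from_camera': array([[-4.12647429e-04,  9.66484481e-01,  2.56724711e-01,
        -6.83733310e-02],
       [-5.53725778e-05, -2.56724754e-01,  9.66484556e-01,
        -1.91314601e-01],
       [ 9.99999913e-01,  3.84601859e-04,  1.59453547e-04,
         1.44321692e-03],
       [ 0.00000000e+00,  0.00000000e+00,  0.00000000e+00,
         1.00000000e+00]])}
```

View pics/top0.png

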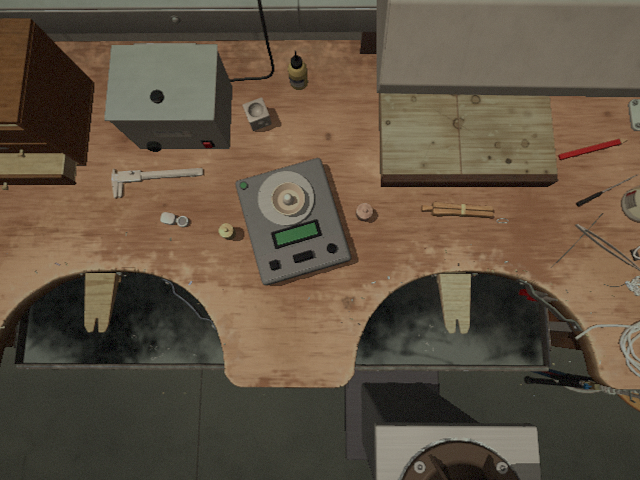

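The top view shows the scale with the square key at (275,266), the bar at (303,257), the round key at (332,248), the dish at (289,199), and pots at (226,230) and (365,212). Next I'll take an enlarged crop and measure positions.

```bash
cat > h.py <<'E'
import numpy as np
from cell import camera_info
from scipy.spatial.transform import Rotation as Ro
def ray(n,u,v,s=None):
    c=camera_info(n);f=240/np.tan(np.radians(c["fovy"]/2))
    r=np.array([(u-c["cx"])/f,(v-c["cy"])/f,1.])
    if n=="wrist":
        T=c["tool_from_camera"];W=Ro.from_rotvec(s["ee_rot"]).as_matrix()
        return W@T[:3,3]+s["position"],W@T[:3,:3]@r
    return -c["R"].T@c["t"],c["R"].T@r
def at_z(n,u,v,z,s=None):
    o,r=ray(n,u,v,s);return o+r*(z-o[2])/r[2]
def at_d(n,u,v,d,s=None):
    o,r=ray(n,u,v,s);return o+r*d
E
python3 - <<'E'
from h import *
import cv2
D=np.load("pics/top0.npz");im,d=D["im"],D["d"]
for nm,u,v in(("sq",275,266),("bar",303,257),("round",332,248)):
    print(nm,at_z("top",u,v,.054).round(4),at_d("top",u,v,d[v,u]).round(4))
for nm,u,v in(("dish",289,199),("potw",365,212),("pott",226,230),("wood",60,165),("box",150,80)):
    print(nm,at_d("top",u,v,d[v,u]).round(4))
cv2.imwrite("pics/crop0.png",cv2.resize(im[140:300,210:380,::-1],None,fx=4,fy=3.75,interpolation=cv2.INTER_CUBIC))
E
```

```text
sq [0.461  0.3596 0.054 ] [0.4613 0.3599 0.0513]
bar [0.4791 0.3038 0.054 ] [0.4792 0.3039 0.0532]
round [0.4973 0.2458 0.054 ] [0.4974 0.2458 0.0537]
dish [0.5915 0.3313 0.0817]
potw [0.577  0.176  0.0302]
pott [0.5367 0.4635 0.041 ]
wood [0.6871 0.8403 0.0142]
box [0.8022 0.5912 0.1641]
```

View pics/crop0.png

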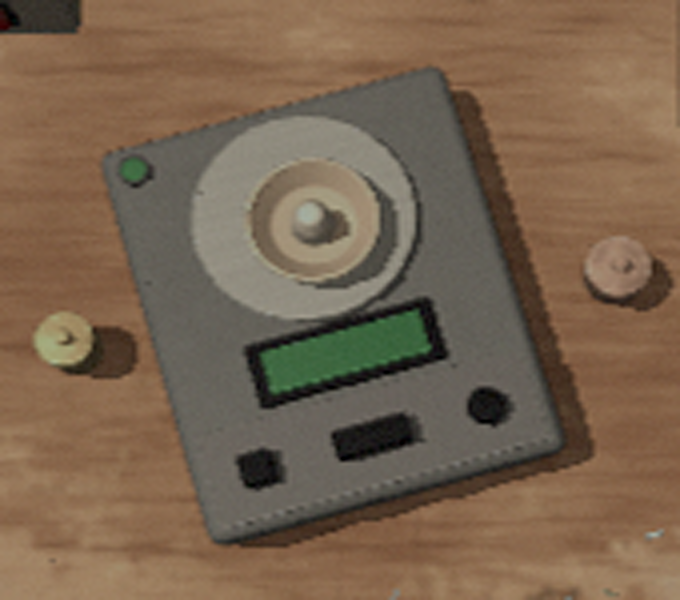

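View pics/side0.png

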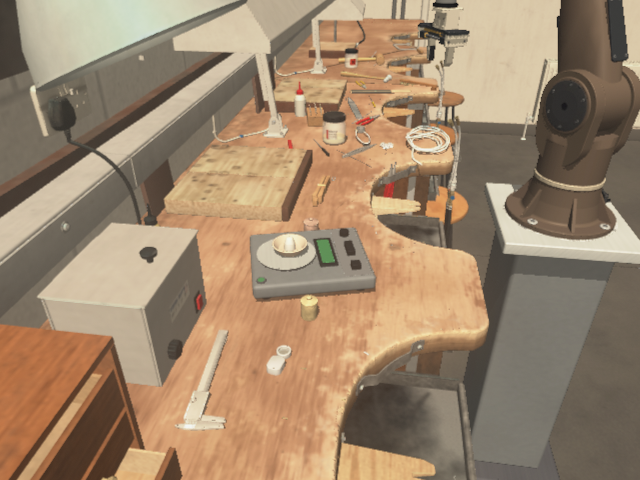

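Readings agree: key tops lie at 0.053 m height and 60.8 mm apart, and the scale's yaw is about 17.7°. Now I'll swing over with the fingers shut.

Run:
```python
from h import *
from cell import arm
print(Ro.from_rotvec(arm.observe()["ee_rot"]).as_matrix().round(3),arm.grip_point_offset)
```

```text
[[-0.892 -0.001  0.452]
 [-0.452  0.001 -0.892]
 [ 0.    -1.    -0.001]] 0.0188
```

Request:
carry_out(steps=[0,0.1,0.5,0.3,0,0,0.25,1,0.5,0,0,0.25,1,0.5,0])

```text
clock: 0.4
position: [0.31, -0.4538, 0.2455]
ee_rot: [-0.469, 1.956, -1.957]
force: [0.8, 0.2, 0.1]
width: 0.789
```

Request:
carry_out(steps=[0,0.12,0.5,0,0,0,0.25,1,0,0,0,0.25,1,0,0])

```text
clock: 0.7
position: [0.3344, -0.3516, 0.2437]
ee_rot: [-0.473, 1.958, -1.953]
force: [0.5, -0.5, -0.3]
width: 0.529
```

Request:
carry_out(steps=[0,0.12,0.5,0,0,0,0.25,1,0,0,0,0.25,1,0,0])

```text
clock: 1.0
position: [0.3589, -0.2521, 0.2437]
ee_rot: [-0.474, 1.957, -1.954]
force: [-1.1, -1.3, 0.3]
width: 0.267
```

Request:
carry_out(steps=[0,0.12,0.5,0,0,0,0.25,1,0,0,0,0.25,1,0,0])

```text
clock: 1.3
position: [0.3837, -0.1523, 0.2438]
ee_rot: [-0.473, 1.957, -1.954]
force: [0.2, 0.4, -0.3]
width: 0.022
```

Request:
carry_out(steps=[0,0.12,0.5,0,0,0,0.28,1,0,-0.2,0,0.28,1,0,-0.2])

```text
clock: 1.6
position: [0.4113, -0.0545, 0.2438]
ee_rot: [-0.321, 2.054, -2.052]
force: [0.3, -0.7, 0.3]
width: 0.006
```

Request:
carry_out(steps=[0,0.14,0.5,0,0,0,0.28,1,0,0,0,0.28,1,0,0])

```text
clock: 1.9
position: [0.4395, 0.0481, 0.2438]
ee_rot: [-0.328, 2.051, -2.046]
force: [-0.4, -0.5, 0.1]
width: 0.007
```

Request:
carry_out(steps=[0,0.14,0.5,0,0,0,0.28,1,0,0,0,0.28,1,0,0])

```text
clock: 2.2
position: [0.4671, 0.1481, 0.2436]
ee_rot: [-0.328, 2.053, -2.046]
force: [-0.7, -0.2, 0.4]
width: 0.004
```

Request:
carry_out(steps=[0,0.15,0.5,-0.4,0,0,0.3,1,-0.9,0,0,0.3,1,-0.9,0,0,0.3,1,-0.9,0])

```text
clock: 2.6
position: [0.4949, 0.2443, 0.1496]
ee_rot: [-0.333, 2.054, -2.053]
force: [-0.8, -0.2, -0.2]
width: 0.005
```

Run:
```python
from h import *
from cell import arm,get_image
import cv2,pickle
s=arm.observe();im,d=get_image("wrist");cv2.imwrite("pics/w1.png",im[:,:,::-1]);pickle.dump((s,im,d),open("pics/w1.pkl","wb"))
print(s["position"].round(4),Ro.from_rotvec(s["ee_rot"]).as_matrix().round(3),s["width"],s["clock"],s["force"].round(2))
```

```text
[0.4949 0.2443 0.1496] [[-0.951 -0.006  0.31 ]
 [-0.31  -0.001 -0.951]
 [ 0.006 -1.    -0.001]] 0.004593428278999283 2.6 [-0.83 -0.24 -0.24]
```

View pics/w1.png

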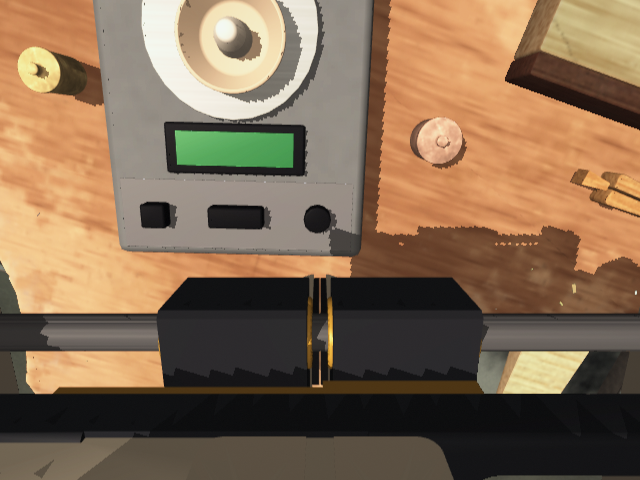

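The wrist view, aligned with the scale, shows the square key at (154,215), the bar at (236,216) and the round key at (317,219). The shut fingers are at column 320.

Run:
```python
from h import *
import pickle
s,im,d=pickle.load(open("pics/w1.pkl","rb"))
for n,u,v in(("sq",155,214),("bar",235,216),("round",317,218)):
    p=at_z("wrist",u,v,.054,s);q=at_d("wrist",u,v,d[v,u],s);print(n,p.round(4),q.round(4),(p-s["position"]).round(4))
```

```text
sq [0.467  0.3592 0.054 ] [0.4672 0.359  0.0544] [-0.0279  0.1149 -0.0956]
bar [0.4836 0.3036 0.054 ] [0.484  0.3034 0.0552] [-0.0113  0.0593 -0.0956]
round [0.5007 0.2465 0.054 ] [0.5007 0.2465 0.0539] [ 0.0058  0.0023 -0.0956]
```

Request:
carry_out(steps=[0,0.04,0.02,-0.3,0,0,0.04,0.02,-0.6,0,0,0.04,0.02,-0.8,0,0,0.04,0.02,-0.8,0,0,0.04,0.02,-0.8,0])

```text
clock: 3.15
position: [0.5012, 0.2434, 0.0747]
ee_rot: [-0.321, 2.053, -2.054]
force: [0.1, -0.2, 0.4]
width: 0.005
```

Run:
```python
from h import *
from cell import arm,get_image
import cv2,pickle
s=arm.observe();im,d=get_image("wrist");cv2.imwrite("pics/w2.png",im[:,:,::-1]);pickle.dump((s,im,d),open("pics/w2.pkl","wb"))
ss,_=get_image("side");cv2.imwrite("pics/s2.png",cv2.resize(ss[200:320,220:400,::-1],None,fx=4,fy=4,interpolation=cv2.INTER_CUBIC))
print(s["position"].round(4),s["width"],s["clock"],s["force"].round(2))
```

```text
[0.5012 0.2434 0.0747] 0.005422642873228565 3.15 [ 0.14 -0.24  0.42]
```

View pics/w2.png

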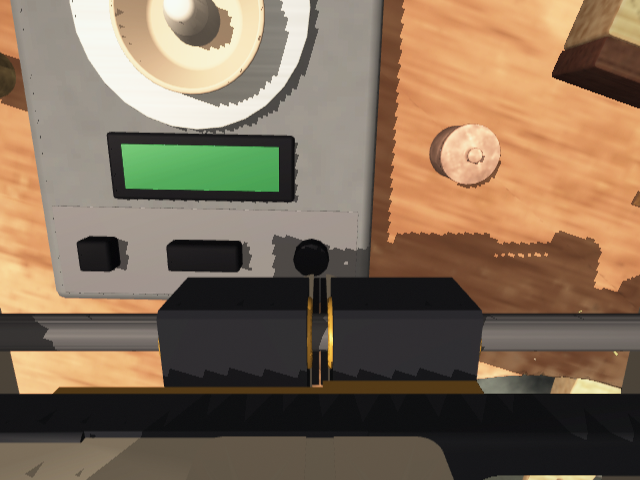

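View pics/s2.png

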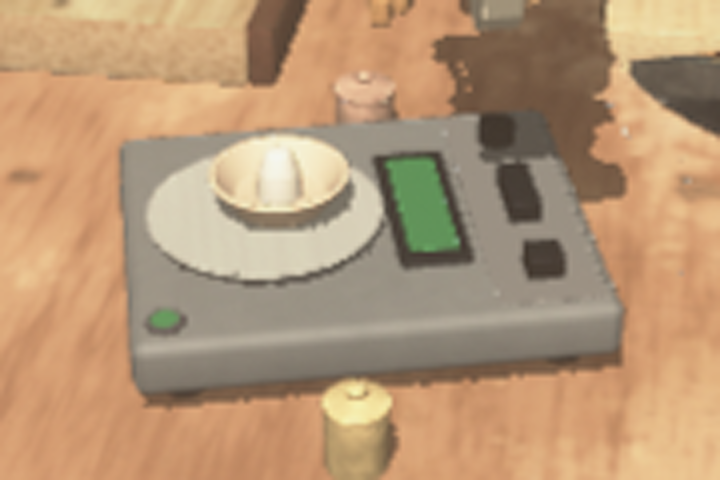

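The wrist view shows the round key at (311,257), just ahead of the finger blocks. In the side crop the fingertip seems to be near (497,25), above the key at (497,130). I'll check that against projection and depth before pressing.

Run:
```python
from h import *
import pickle,cv2
from cell import arm
s,im,d=pickle.load(open("pics/w2.pkl","rb"))
for n,u,v in(("sq",98,252),("bar",204,255),("round",311,256)):
    p=at_z("wrist",u,v,.054,s);q=at_d("wrist",u,v,d[v,u],s);print(n,p.round(4),q.round(4),(p-s["position"]).round(4))
def proj(X):
    c=camera_info("side");f=240/np.tan(np.radians(c["fovy"]/2));x=c["R"]@X+c["t"];return (f*x[0]/x[2]+c["cx"]-220)*4,(f*x[1]/x[2]+c["cy"]-200)*4
print("TCP in crop",proj(s["position"]),"round key",proj(np.array([.499,.246,.054])),"bar",proj(np.array([.4815,.3037,.054])))
for v,u in((274,316),(280,316),(290,300),(300,250),(300,313),(340,250),(350,320),(330,50)):
    print(u,v,d[v,u].round(3),at_d("wrist",u,v,d[v,u],s).round(4))
print(arm.observe()["position"].round(4))
```

```text
sq [0.4681 0.3589 0.054 ] [0.4685 0.3585 0.0548] [-0.0331  0.1155 -0.0207]
bar [0.4842 0.3031 0.054 ] [0.4845 0.3029 0.0548] [-0.017   0.0597 -0.0207]
round [0.5017 0.2468 0.054 ] [0.5016 0.2468 0.0538] [ 0.0005  0.0034 -0.0207]
TCP in crop (np.float64(493.27956271264725), np.float64(79.75573787841017)) round key (np.float64(495.88434806299756), np.float64(116.92566008206416)) bar (np.float64(518.968316481087), np.float64(177.50361791647128))
316 274 0.225 [0.4924 0.241  0.0539]
316 280 0.167 [0.5092 0.2459 0.1089]
300 290 0.085 [0.5345 0.2569 0.1865]
250 300 0.08 [0.5316 0.2661 0.1919]
313 300 0.146 [0.5097 0.247  0.131 ]
250 340 0.075 [0.5267 0.2637 0.198 ]
320 350 0.085 [0.5242 0.2491 0.1899]
50 330 0.084 [0.5115 0.304  0.1899]
[0.5016 0.2443 0.0754]
```

Run:
```python
from h import *
import pickle,cv2
from cell import arm,get_image
s,im,d=pickle.load(open("pics/w2.pkl","rb"))
for u in(305,311,316,322,328,334): print(u,[(v,round(float(d[v,u]),3)) for v in(262,268,272,275,277,279,281,284)])
ss,sd=get_image("side");s=arm.observe();print(s["position"])
c=camera_info("side");f=240/np.tan(np.radians(c["fovy"]/2));x=c["R"]@s["position"]+c["t"];u,v=f*x[0]/x[2]+c["cx"],f*x[1]/x[2]+c["cy"];print(u,v,x[2])
o=ss[130:260,270:420,::-1].copy();o=cv2.resize(o,None,fx=4.5,fy=4.5,interpolation=cv2.INTER_CUBIC);cv2.circle(o,(int((u-270)*4.5),int((v-130)*4.5)),4,(0,0,255),1);cv2.imwrite("pics/s3.png",o)
for v in range(190,236,3): 
    q=at_d("side",345,v,sd[v,345]);print(v,q.round(3),end=" ")
```

```text
305 [(262, 0.222), (268, 0.223), (272, 0.224), (275, 0.225), (277, 0.164), (279, 0.092), (281, 0.091), (284, 0.09)]
311 [(262, 0.223), (268, 0.224), (272, 0.223), (275, 0.167), (277, 0.164), (279, 0.162), (281, 0.159), (284, 0.158)]
316 [(262, 0.223), (268, 0.225), (272, 0.223), (275, 0.224), (277, 0.237), (279, 0.168), (281, 0.165), (284, 0.161)]
322 [(262, 0.223), (268, 0.225), (272, 0.225), (275, 0.236), (277, 0.236), (279, 0.167), (281, 0.164), (284, 0.161)]
328 [(262, 0.225), (268, 0.235), (272, 0.237), (275, 0.167), (277, 0.165), (279, 0.164), (281, 0.16), (284, 0.157)]
334 [(262, 0.234), (268, 0.235), (272, 0.236), (275, 0.236), (277, 0.165), (279, 0.091), (281, 0.09), (284, 0.089)]
[0.50152587 0.24450553 0.07539872]
343.10182058960055 219.88432049922378 1.0375407045186635
190 [0.492 0.334 0.188] 193 [0.492 0.332 0.181] 196 [0.491 0.333 0.175] 199 [0.497 0.264 0.134] 202 [0.497 0.261 0.126] 205 [0.497 0.259 0.118] 208 [ 0.515  0.048 -0.001] 211 [ 0.514  0.062 -0.002] 214 [ 0.512  0.079 -0.001] 217 [0.511 0.096 0.   ] 220 [ 0.509  0.108 -0.001] 223 [ 0.508  0.123 -0.001] 226 [0.506 0.141 0.001] 229 [0.497 0.243 0.053] 232 [0.496 0.258 0.054] 235 [0.496 0.257 0.047]
```

View pics/s3.png

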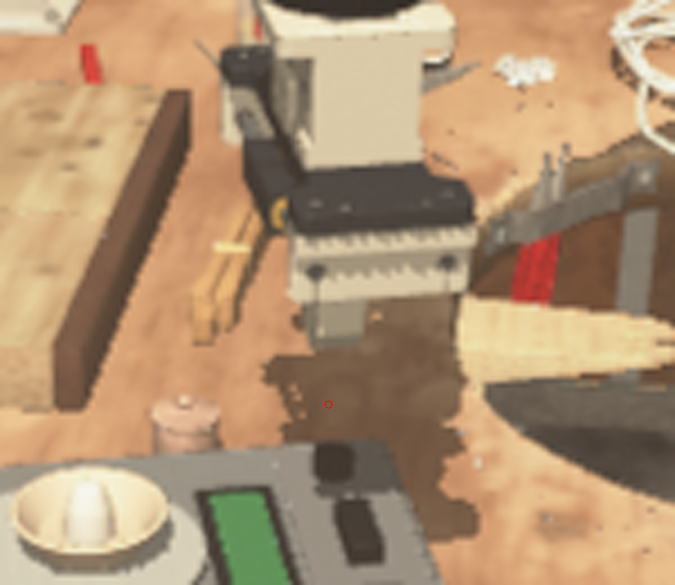

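Both cameras place the visible fingertips near z≈0.11, about 34 mm above the reported TCP at 0.075. I can't tell yet which is right. I'll descend slowly, watch the force, and check the key's height with depth.

Request:
carry_out(steps=[0,-0.01,0.02,-0.1,0,0,-0.01,0.02,-0.17,0,0,-0.01,0.02,-0.17,0,0,-0.01,0.02,-0.17,0])

```text
clock: 3.7
position: [0.4991, 0.2463, 0.0564]
ee_rot: [-0.324, 2.053, -2.054]
force: [-0.6, -0.5, 0.3]
width: 0.004
```

Request:
carry_out(steps=[0,0,0,-0.02,0,0,0,0,-0.04,0,0,0,0,-0.06,0,0,0,0,-0.06,0])

```text
clock: 4.1
position: [0.4992, 0.2463, 0.0505]
ee_rot: [-0.323, 2.053, -2.054]
force: [0.3, -0.1, 0.7]
width: 0.005
```

```bash
cat > chk.py <<'E'
from h import *
import cv2,sys
from cell import arm,get_image
s=arm.observe();sd=get_image("side")[1];wi,d=get_image("wrist")
print("TCP",s["position"].round(4),"F",s["force"].round(2),"t",s["clock"])
# heights of key patches seen by side camera
c=camera_info("side");f=240/np.tan(np.radians(c["fovy"]/2))
vs,us=np.mgrid[180:300,310:380];P=np.array([at_d("side",u,v,sd[v,u]) for u,v in zip(us.ravel(),vs.ravel())])
for n,x,y in(("round",.4985,.2465),("bar",.482,.3035),("sq",.466,.360)):
    m=np.hypot(P[:,0]-x,P[:,1]-y)<.007;z=P[m,2]
    print(n,"z seen",np.round(np.percentile(z,[0,50,100]),4) if m.any() else None,m.sum())
m=(np.hypot(P[:,0]-.4985,P[:,1]-.2465)<.03)&(P[:,2]>.058);print("finger low z",np.sort(P[m,2])[:5].round(4))
E
python3 chk.py
```

```text
TCP [0.4992 0.2463 0.0505] F [ 0.31 -0.08  0.69] t 4.1Traceback (most recent call last):
  File "chk.py", line 8, in <module>
    vs,us=np.mgrid[180:300,310:380];P=np.array([at_d("side",u,v,sd[v,u]) for u,v in zip(us.ravel(),vs.ravel())])
                                                ~~~~^^^^^^^^^^^^^^^^^^^^
  File "h.py", line 14, in at_d
    o,r=ray(n,u,v,s);return o+r*d
        ~~~^^^^^^^^^
  File "h.py", line 5, in ray
    c=camera_info(n);f=240/np.tan(np.radians(c["fovy"]/2))
ValueError: time passes only in moves, steps and waits
```

```bash
sed -i 's/^from cell import camera_info/import functools,cell\ncamera_info=functools.cache(cell.camera_info)/' h.py; python3 chk.py
```

```text
TCP [0.4993 0.2464 0.0507] F [0.31 1.29 0.25] t 4.2
round z seen [0.0515 0.0536 0.0846] 16
bar z seen [0.0512 0.0551 0.1928] 41
sq z seen [0.0513 0.0535 0.0551] 20
finger low z [0.0835 0.0838 0.0842 0.0846 0.0848]
```

The round key hasn't moved (z 0.0536) and the lowest visible finger is at 0.0835. The real fingertips therefore sit about 33 mm above the reported TCP. I expect contact near TCP z≈0.021 and will approach it in small steps.

Request:
carry_out(steps=[0,0,0,-0.1,0,0,0,0,-0.18,0,0,0,0,-0.23,0,0,0,0,-0.23,0])

```text
clock: 4.7
position: [0.4986, 0.246, 0.0265]
ee_rot: [-0.325, 2.053, -2.055]
force: [-0.2, 0.1, 0.6]
width: 0.004
```

```bash
python3 chk.py
```

```text
TCP [0.4986 0.246  0.0265] F [-0.2   0.12  0.6 ] t 4.7
round z seen [0.0522 0.0532 0.0602] 20
bar z seen [0.0515 0.1663 0.1912] 43
sq z seen [0.0506 0.0533 0.0547] 20
finger low z [0.0589 0.059  0.0591 0.0596 0.0597]
```

Request:
carry_out(steps=[0,0,0,-0.03,0,0,0,0,-0.05,0,0,0,0,-0.06,0,0,0,0,-0.07,0,0,0,0,-0.08,0,0,0,0,-0.08,0])

```text
clock: 5.4
position: [0.4994, 0.2464, 0.0198]
ee_rot: [-0.322, 2.053, -2.053]
force: [-1.5, 0.5, 1.7]
width: 0.006
```

```bash
python3 chk.py
```

```text
TCP [0.4994 0.2464 0.0198] F [-1.48  0.51  1.65] t 5.4
round z seen [0.0509 0.053  0.0541] 5
bar z seen [0.0513 0.1599 0.1917] 52
sq z seen [0.0523 0.0535 0.0545] 20
finger low z [0.0587 0.059  0.0604 0.0611 0.0611]
```

Request:
carry_out(steps=[0,0,0,-0.01,0,0,0,0,-0.02,0,0,0,0,-0.02,0,0,0,0,-0.02,0])

```text
clock: 5.9
position: [0.4994, 0.2464, 0.0178]
ee_rot: [-0.323, 2.053, -2.053]
force: [-0.2, 0.4, 2.7]
width: 0.006
```

Request:
carry_out(steps=[0,0,0,-0.01,0,0,0,0,-0.015,0,0,0,0,-0.015,0,0,0,0,-0.015,0])

```text
clock: 6.3
position: [0.4994, 0.2464, 0.0163]
ee_rot: [-0.322, 2.053, -2.053]
force: [-0.2, -1.7, 3.1]
width: 0.001
```

```bash
python3 chk.py
python3 - <<'E'
from cell import arm,get_image
import cv2
ss,_=get_image("side");cv2.imwrite("pics/s4.png",cv2.resize(ss[195:285,300:400,::-1],None,fx=6,fy=6,interpolation=cv2.INTER_CUBIC))
for i in range(3): get_image("side"); print(arm.observe()["force"].round(2))
E
```

```text
TCP [0.4994 0.2464 0.0163] F [-0.2  -1.65  3.05] t 6.3
round z seen [0.0472 0.0476 0.0481] 4
bar z seen [0.0524 0.1561 0.1912] 44
sq z seen [0.0519 0.0533 0.0545] 19
finger low z [0.0591 0.0592 0.0594 0.0596 0.0598]
[ 0.18 -1.82  4.5 ]
[-1.14 -0.1   2.97]
[-0.22 -1.4   2.21]
```

View pics/s4.png

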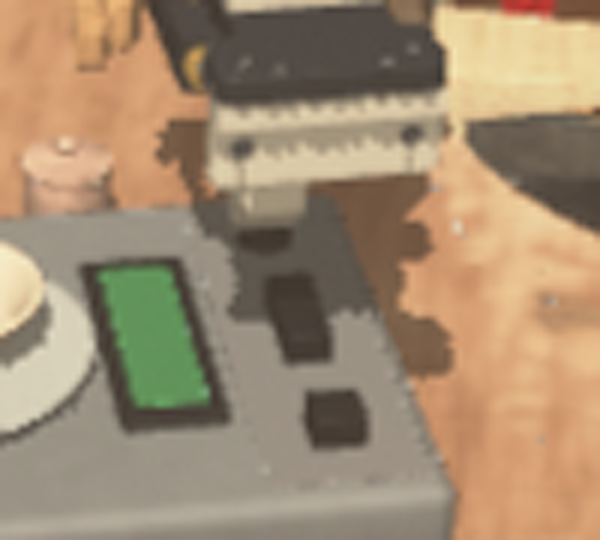

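The side crop shows the fingertip squarely on the round key at (263,238), with the key clearly sunk: its top reads 0.0476. I'll go 1.5 mm deeper to be sure of the press, then lift off.

Request:
carry_out(steps=[0,0,0,-0.01,0,0,0,0,-0.015,0,0,0,0,-0.015,0,0,0,0,-0.015,0])

```text
clock: 7.0
position: [0.4994, 0.2464, 0.0148]
ee_rot: [-0.322, 2.053, -2.053]
force: [-1.0, -0.6, 3.1]
width: 0.003
```

```bash
python3 chk.py
```

```text
TCP [0.4994 0.2464 0.0148] F [-0.96 -0.55  3.09] t 7.0
round z seen [0.045  0.0468 0.0491] 4
bar z seen [0.0522 0.1553 0.1833] 51
sq z seen [0.0521 0.0534 0.0549] 21
finger low z [0.0581 0.0589 0.0589 0.0592 0.0594]
```

Request:
carry_out(steps=[0,0,0,0.05,0,0,0,0,0.15,0,0,0,0,0.28,0,0,0,0,0.28,0,0,0,0,0.28,0])

```text
clock: 7.6
position: [0.4997, 0.2465, 0.0433]
ee_rot: [-0.321, 2.053, -2.053]
force: [-0.4, 0.6, 0.3]
width: 0.004
```

```bash
python3 chk.py
```

```text
TCP [0.4997 0.2465 0.0433] F [-0.35  0.6   0.28] t 7.6
round z seen [0.0521 0.053  0.0773] 20
bar z seen [0.0518 0.1826 0.1898] 41
sq z seen [0.0519 0.0531 0.0549] 23
finger low z [0.0759 0.0764 0.0767 0.0768 0.0773]
```

The round key went down about 6.5 mm at about 3 N and is back up (0.053). Next is the bar key.

Request:
carry_out(steps=[0,-0.1,0.3,0,0,0,-0.18,0.57,0,0,0,-0.18,0.57,0,0,0,-0.18,0.57,-0.12,0,0,-0.18,0.57,-0.16,0,0,-0.18,0.57,-0.16,0])

```text
clock: 8.3
position: [0.4811, 0.3014, 0.0252]
ee_rot: [-0.324, 2.053, -2.057]
force: [0.5, 0.5, -0.1]
width: 0.005
```

```bash
python3 chk.py
python3 - <<'E'
from cell import arm,get_image
import cv2
ss,_=get_image("side");cv2.imwrite("pics/s5.png",cv2.resize(ss[195:285,300:400,::-1],None,fx=6,fy=6,interpolation=cv2.INTER_CUBIC))
E
```

```text
TCP [0.4811 0.3014 0.0252] F [ 0.53  0.49 -0.11] t 8.3
round z seen None 0
bar z seen [0.0509 0.0535 0.0612] 17
sq z seen [0.0514 0.1652 0.203 ] 47
finger low z [0.1252 0.1269 0.127  0.1272 0.1274]
```

View pics/s5.png

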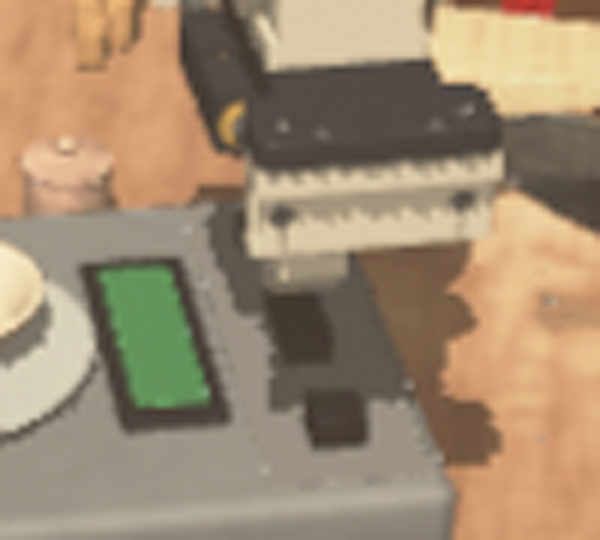

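The fingertip is above the bar, at (308,268) against a bar centre of (300,328), so about 2 mm towards the front. I'll correct x by +2 mm and press as before.

Request:
carry_out(steps=[0,0.02,0,0,0,0,0.02,0,-0.03,0,0,0.02,0,-0.05,0,0,0.02,0,-0.06,0,0,0.02,0,-0.07,0,0,0.02,0,-0.08,0,0,0.02,0,-0.08,0])

```text
clock: 9.15
position: [0.4834, 0.3033, 0.0187]
ee_rot: [-0.322, 2.053, -2.053]
force: [0.3, -1.7, 2.0]
width: 0.007
```

Request:
carry_out(steps=[0,0,0,-0.01,0,0,0,0,-0.02,0,0,0,0,-0.03,0,0,0,0,-0.03,0])

```text
clock: 9.55
position: [0.4835, 0.3033, 0.0157]
ee_rot: [-0.322, 2.053, -2.053]
force: [0.9, -1.8, 2.7]
width: 0.004
```

```bash
python3 chk.py
```

```text
TCP [0.4835 0.3033 0.0157] F [ 0.88 -1.76  2.68] t 9.55
round z seen None 0
bar z seen [0.0449 0.0474 0.0493] 7
sq z seen [0.0515 0.156  0.2149] 61
finger low z [0.114  0.1147 0.116  0.1176 0.1185]
```

Request:
carry_out(steps=[0,0,0,-0.005,0,0,0,0,-0.01,0,0,0,0,-0.01,0,0,0,0,-0.01,0])

```text
clock: 10.05
position: [0.4834, 0.3034, 0.0148]
ee_rot: [-0.322, 2.053, -2.053]
force: [1.6, -1.7, 3.7]
width: 0.004
```

```bash
python3 chk.py
```

```text
TCP [0.4834 0.3034 0.0148] F [ 1.63 -1.66  3.71] t 10.05
round z seen None 0
bar z seen [0.0441 0.0459 0.0482] 6
sq z seen [0.0522 0.1558 0.2124] 50
finger low z [0.114  0.1143 0.1153 0.1164 0.1167]
```

Request:
carry_out(steps=[0,0,0,0.05,0,0,0,0,0.15,0,0,0,0,0.4,0,0,0,0,0.8,0,0,0,0,1,0,0,0,0,1,0])

```text
clock: 10.75
position: [0.4846, 0.3054, 0.1186]
ee_rot: [-0.318, 2.054, -2.048]
force: [0.1, -0.1, -0.7]
width: 0.005
```

Request:
carry_out(steps=[0,-0.2,-0.4,0.4,0,0,-0.3,-0.9,0.8,0,0,-0.3,-1,0.8,0,0,-0.3,-1,0.8,0,0,-0.3,-1,0.8,0])

```text
clock: 11.25
position: [0.4532, 0.2031, 0.1946]
ee_rot: [-0.321, 2.054, -2.054]
force: [0.6, 0.2, 0.2]
width: 0.005
```

Request:
carry_out(steps=[0,-0.1,-0.4,0,0,0,-0.2,-0.9,0,0,0,-0.2,-1,0,0,0,-0.2,-1,0,0,0,-0.2,-1,0,0])

```text
clock: 11.75
position: [0.4335, 0.1051, 0.1944]
ee_rot: [-0.324, 2.054, -2.052]
force: [0.6, 1.1, -0.1]
width: 0.006
```

```bash
python3 chk.py
python3 - <<'E'
from h import *
from cell import get_image
import cv2
a,d=get_image("top");b,_=get_image("side")
cv2.imwrite("pics/fin.png",np.hstack([cv2.resize(a[140:300,210:380,::-1],(400,376)),cv2.resize(b[180:340,220:400,::-1],(400,376))]))
for u,v in((275,266),(303,257),(332,248),(289,199)): print(at_d("top",u,v,d[v,u]).round(4))
d0=np.load("pics/top0.npz")
df=cv2.absdiff(a,d0["im"]).max(2)[100:300,100:520];n,l,st,c=cv2.connectedComponentsWithStats((df>60).astype(np.uint8));print(st[1:][st[1:,4]>8])
E
```

```text
TCP [0.4335 0.1051 0.1944] F [ 0.64  1.07 -0.11] t 11.75
round z seen [0.0513 0.0527 0.0544] 16
bar z seen [0.0517 0.0534 0.0557] 19
sq z seen [0.0512 0.0539 0.0548] 20
finger low z []
[0.4608 0.3593 0.0562]
[0.4792 0.3039 0.0535]
[0.4974 0.2458 0.0534]
[0.5926 0.3316 0.0774]
[[ 405   65   15    9   65]
 [ 344   87   72   29 1189]
 [ 394  114   14    4   24]
 [ 327  116   93   65 4084]
 [ 317  137   10    7   45]
 [ 307  142   35   58  826]
 [ 267  154   43   46 1206]
 [ 338  174   33   20  513]]
```

View pics/fin.png

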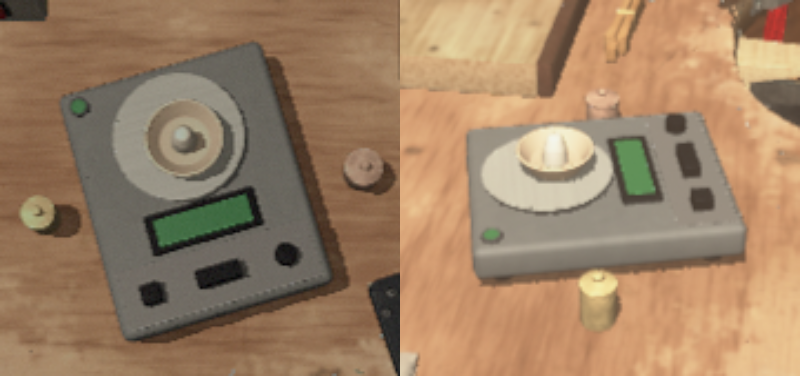

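The final views show all three keys up and the dish, pan and pots where they started. The only image changes are the arm and its shadow.

```bash
python3 -c "
from cell import arm
print(arm.sign_off())"
```

```text
the job is handed in; nothing more can be done
None
```

The scale was woken with the round key, then zeroed with the bar key. I withdrew the arm and handed the job in at about 12 s. The hand-in gave no verdict.

- **Round key:** it went down about 6–7 mm, with about 3 N on the wrist in the readings taken (highest 4.5 N). I lifted off and saw it back up, at about 0.053 m, before going on.
- **Bar key:** it went down about 6–7 mm with about 3.7 N on the wrist, and it is also back up.
- **Last checks:** all three keys read about 53–54 mm high. Near the scale, the only differences from the first top picture were the arm and its shadow. The dish and both pots are where they were. The arm is clear of everything.

Two checks disagreed:
- **Fingertip height:** both cameras and the contact force put the real fingertips about 33 mm above the reported TCP. I therefore went by what I saw and felt, not by the stated TCP.
- **Key position:** the top and wrist cameras differed by 3–6 mm in x. I used a point between them for the first press and corrected the second from the side view.

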